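# Offer the cherry tomato to the guest with the notebook

### The job

Pick up the white dish by its upright wooden tab, lift it straight up clear of the worktop, and only then give it a quarter turn so that its free loop handle points at the purple notebook of the guest who is to take it. Keep the dish level and the cherry tomato in the blue middle of the dish all the time, without touching the tomato, and leave everything else alone. Finish while still holding the dish still in the air about 12 cm up, over roughly the place where it stood; do not put it down.

Things in the scene. Friction and masses are not known exactly. Their poses are not given: they have to be found in the camera images.
- dish: White round shallow dish, 150 mm across, rim 24 mm high, about 180 g, loose. Origin: centre of its underside; z up; +x points to the free loop handle, -x to the wooden tab (roughly towards the robot at the start). Inside: 10 mm above the underside in the middle, sloping up gently (10 degrees) from 12 to 45 mm radius, then steeper. A blue patch of 30 mm radius marks the middle.
- dish_tab (a point): Grip point on the brown wooden tab standing upright outside the rim: dish frame (-92, 0, 55) mm, same axes. Tab: 10 mm thick along dish x (the fingers close along this, one of them over the dish), 26 mm wide along y, top 76 mm above the dish underside. Rim 24 mm and tomato top 40 mm high: keep fingertips above 30 mm. Rigid: a firm grip (about 60 N) is fine.
- dish_loop (a point): Outermost point of the white, flat-lying loop handle (free handle, for the guest) on the dish's far side: dish frame (103, 0, 21) mm. Same axes as the dish.
- tomato: Red cherry tomato, a ball of 30 mm diameter, 15 g, lying loose in the middle of the dish; it rolls freely. Origin: its centre.
- notebook: Purple spiral-bound notebook, 148x109x14 mm, lying on the worktop to the left or the right of the dish: it marks the place of the guest who is to be offered the dish. Origin: centre of its underside.
- tea_tin: Dark blue tea tin, 79x111x88 mm, standing on the other side of the dish from the notebook; leave alone. Origin: centre of its underside.
- lemon: Yellow lemon, 78x55x56 mm, left of the dish; leave alone. Origin: centre of its underside.
- onion: Red onion, 67x65x75 mm, right of the dish; leave alone. Origin: centre of its underside.
Things that resemble listed ones, but are neither listed nor needed, are in the scene too. Several things have the shape of the dish; the one meant has the colours described above.

How it is judged:
On the way:
1. the dish is held by the fingers, its underside more than 40 mm above the worktop, and not yet turned (the notebook is still well off to its side: more than 200 mm from the dish's x axis) (height (world z) of dish above 0.04 m and contact force between dish and the fingers above 1 N and (y of notebook in the frame of dish above 0.2 m or y of notebook in the frame of dish below -0.2 m)), for 0.1 s.
At the end, for the whole second after the job is handed in: Fingers hold the dish still, 60-250 mm up, under 300 mm from its start, tilt < 0.13 rad, touching nothing else; notebook on the loop side, over 160 mm from dish centre and within 70 mm of the dish x axis; tomato in the dish within 30 mm of its centre, slower than 0.1 m/s (y of notebook in the frame of dish between -0.07 and 0.07 m and x of notebook in the frame of dish above 0.16 m and height (world z) of dish between 0.06 and 0.25 m and distance of dish from where it was at the start of the episode below 0.3 m and angle between dish's own z axis and vertical below 0.13 rad and horizontal distance between tomato and dish below 0.03 m and z of tomato in the frame of dish between 0.015 and 0.035 m and linear speed of tomato below 0.1 m/s and linear speed of dish below 0.03 m/s and angular speed of dish below 0.15 rad/s and contact force between dish and the fingers above 1 N and contact force between dish and notebook below 0.1 N and contact force between dish and tea_tin below 0.1 N and contact force between dish and lemon below 0.1 N and contact force between dish and onion below 0.1 N); the arm keeps its last pose, push and grip.
It fails at once if the tomato leaves the blue middle of the dish (centre more than 30 mm from the dish's centre) (horizontal distance between tomato and dish above 0.03 m).
It fails at once if the dish is tilted by more than 0.2 rad (angle between dish's own z axis and vertical above 0.2 rad).
It fails at once if the robot touches the tomato (contact force between tomato and the fingers above 0.3 N or contact force between tomato and the arm above 0.3 N).
It fails at once if the notebook, the tea tin, the lemon or the onion is moved by more than 20 mm (distance of any of notebook, tea_tin, lemon, onion from where it was at the start of the episode above 0.02 m).
It also fails if it takes over 48 s, if anything falls off the work surface, if the arm or the gripper's body presses on something with over 40 N, if the wrist force passes 120 N, or if a joint passes its speed limit or range.

### The arm

A 7-joint arm with a two-finger parallel gripper is mounted at the origin on a cart in front of the work surface, level with it; the furniture and walls round the work are solid. World frame = base frame: x ahead of the robot, y to its left, z up, the work surface at z = 0. Lengths are in m, angles in rad, forces in N, time in s.
With the tool pointing down it reaches from about 0.4 to 0.85 m from the base axis. Payload 4.5 kg.
Tool frame: the origin (TCP) lies at the very end of the fingers, on their centre line; the grasp point (between the pads) lies 19 mm behind it; z points along the fingers, y is the line along which they close (so a half turn about z gives the same grasp; the last joint's range is limited). The gripper opens to 88 mm and grips with 3 to 60 N. Pads are 18 mm wide; open, the fingers measure 123 mm over their backs; the gripper's body (75 mm by 187 mm) begins 45 mm behind the grasp point.
Start: joints at [1.326, 0.689, -0.195, 1.565, 0.157, 0.902, -0.215], TCP at [0.172, -0.601, 0.21] pointing down, gripper open.
Joint ranges: [-3.01, 3.01], [-0.46, 2.08], [-1.47, 1.51], [0.13, 2.56], [-1, 4.14], [0.04, 2.09], [-2.66, 2.66]. Speed limits (rad/s): [2.57, 2.57, 3.14, 3.14, 3.14, 3.14, 3.14].

### API

Orientations are given as a unit quaternion [x, y, z, w].
In Python, from plant import r gives the robot as it stands. The module is installed in compiled form; this text tells all that it offers.
- The arm moves only by the tool step_arm, never from a script. Its argument "increments" is a list of rows, each a list of 2 entries, a list of its own where there are three numbers: the shift along the world's x, y, z in cm, then the turn, a rotation vector about the world's x, y, z in degrees. A call has exactly 10 rows; each row shifts and turns the commanded pose from where the row before left it; what a row does not reach is not made up. A row lasts 1/10 s, in which the tool goes at most 50 mm and 8.59 degrees, less where a joint would pass 70% of its speed; a pose out of reach is approached as far as the arm can. A call is refused whole if a number of a shift passes 5 or a number of a turn 8.59, either way. A call with a gripper value outside its range is refused whole. "fingers" is the opening, from 0 (shut) to 1 (fully open), set as the call begins (left out, the last holds). The fingers move at their own pace and stop on an object; "grip_force" is the grip in N (left out, the last holds). Time passes only in rows, so rows that do not move let the fingers close, or fill a call up. It gives the time, the measured TCP pose, the force, the opening and the grip force at its end, in the units of the state.
- r.get_state(): the state, without advancing time (a new reading comes with each control period).
- r.snapshot(name): name is "scene" or "side" or "wrist"; returns (picture, depth): 420x560x3 uint8, red, green, blue; 420x560 float32, m along the optical axis (not along the pixel's ray), 0 where there is no reading.
- r.calibration(name): a dict with "fov_y" (degrees; the focal length in pixels is half the picture's height over the tangent of half this angle, whatever the lens; pixels are square), "cx", "cy" (the principal point, pixels), "R" (3x3) and "t" (3): a world point X has camera coordinates R X + t. Camera axes: x right, y down, z forward; pixel columns grow to the right and rows downward; lengths in m; the calibration is good to about 2 mm. A picture is of the moment at which its call begins: read the wrist's pose just before it. calibration takes no time and is no camera call; for the wrist camera it gives the pose at the moment of the call.
- r.finish_job(): hands the job in; it is judged then, once.
The state is a dict: "clock": time; "q": joint angles; "qd": joint speeds; "joint_torque": joint torques, N m; "tool_pos": TCP position; "eef_rot": TCP orientation; "contact_force": force on the tool from outside, world axes, zero at the start; "moment": the same for the moment, N m; "opening": opening from 0.0 (shut) to 1.0 (fully open); "finger_force": force on a finger pad.
Only numpy, scipy, OpenCV 4.12 (cv2) and the standard library are available. Lean on these libraries where they do the work, as an engineer would, in place of code of your own. Each camera call takes 0.05 s, during which the arm holds its last target. There are 200 camera calls.

## Working session

There is one attempt and no reset: what is moved stays moved. The work goes in short steps, Python scripts to look and compute and a tool call to move; the robot and the scene stay as the last step left them, time stands still between calls to the robot, and variables do not carry over. Pictures are saved under pics/ and viewed, at most 10 in all, crops included, and the job is handed in when it is done.

Besides the shell and the picture viewer there is one more tool, called after ">>>" as name([rows], argument=value, ...), one row to a line, values as JSON. step_arm: Moves the arm, as the interface text tells. Its arguments: {"type":"object","properties":{"increments":{"type":"array","items":{"type":"array"}},"fingers":{"type":"number"},"grip_force":{"type":"number"}},"required":["increments"]}

```bash
mkdir -p pics; cat > h.py <<'E'
import numpy as np,cv2
from plant import r
def snap(n,f):
    c=r.calibration(n); p,d=r.snapshot(n); cv2.imwrite(f'pics/{f}.png',p[:,:,::-1]); np.savez(f'{f}.npz',p=p,d=d,**{k:np.array(v) for k,v in c.items()})
    return p,d,c
def world(f):
    z=np.load(f+'.npz'); d=z['d']; fl=d.shape[0]/2/np.tan(np.radians(float(z['fov_y']))/2)
    v,u=np.mgrid[:d.shape[0],:d.shape[1]]
    X=np.stack([(u-z['cx'])/fl*d,(v-z['cy'])/fl*d,d],-1)
    return z['p'],(X-z['t'])@z['R'],d   # R^T(X-t)
E
python3 - <<'E'
from h import *
for n in('scene','side','wrist'): snap(n,n+'0')
a=[cv2.imread(f'pics/{n}0.png') for n in('scene','side')]
s=r.get_state(); print(s['clock'],s['tool_pos'],s['eef_rot'],s['opening'])
E
```

```text
0.15 [ 0.17187405 -0.60039692  0.20932142] [ 9.90294437e-01  1.38983751e-01 -1.21238901e-04 -6.56727170e-04] 1.0017605974538204
```

View pics/scene0.png

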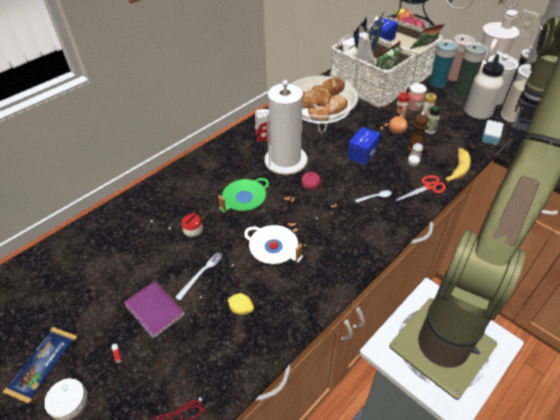

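View pics/side0.png

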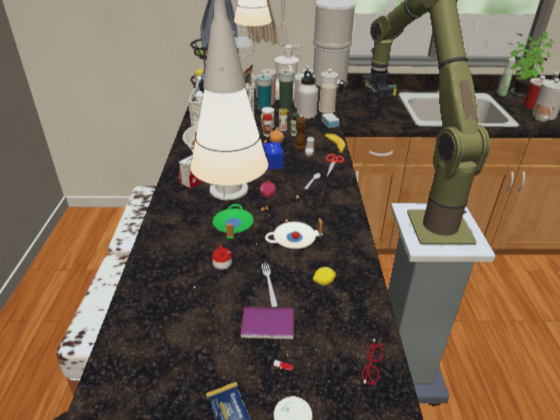

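Two dish-shaped things appear in scene: a green one at (243,195) and a white one at (273,244). The white one has the blue middle, the red ball, and a brown tab at (297,254) facing the robot, so it fits the description. The purple notebook is at (154,308), the lemon at (240,304), the onion at (311,180) and the tin at (364,146). I'll confirm with an enlarged crop and measure from both views.

```bash
python3 - <<'E'
from h import *
A=cv2.resize(cv2.imread('pics/scene0.png')[215:275,225:325],(800,480),interpolation=cv2.INTER_CUBIC)
cv2.imwrite('pics/crop.png',A)
def rep(f,name,box,cond):
    p,W,d=world(f); p=p.astype(int); R,G,B=p[...,0],p[...,1],p[...,2]
    m=np.zeros(d.shape,bool); u0,v0,u1,v1=box; m[v0:v1,u0:u1]=1
    m&=cond(R,G,B)&(d>0); P=W[m]
    print(f,name,m.sum(),'med',np.median(P,0).round(3),'p3',np.percentile(P,3,0).round(3),'p97',np.percentile(P,97,0).round(3))
white=lambda R,G,B:(np.minimum(np.minimum(R,G),B)>140)
red=lambda R,G,B:(R>120)&(G<80)&(B<80)
brown=lambda R,G,B:(R>70)&(R-B>35)&(R-G>15)
blue=lambda R,G,B:(B>R+40)&(B>G+15)
pur=lambda R,G,B:(R-G>30)&(B-G>20)
yel=lambda R,G,B:(R>150)&(B<110)&(G>120)
rr=lambda R,G,B:(R-G>50)
for f,bs in (('scene0',[(240,222,305,268),(240,222,305,268),(288,240,305,268),(240,222,305,268),(120,275,190,340),(225,290,260,320),(298,168,325,192),(345,125,382,165)]),
             ('side0',[(262,215,328,255),(262,215,328,255),(314,215,328,240),(262,215,328,255),(238,302,300,342),(308,260,342,290),(255,178,280,200),(258,138,288,172)])):
    for n,b,c in zip(['dish','tom','tab','bluemid','note','lemon','onion','tin'],bs,[white,red,brown,blue,pur,yel,rr,blue]): rep(f,n,b,c)
    p,W,d=world(f); u0,v0,u1,v1=bs[0]
    w=W[v0:v1,u0:u1].reshape(-1,3); k=w[w[:,2]>.06]; print('high pts',len(k),k.round(3)[:12].tolist())
E
```

```text
scene0 dish 1440 med [0.561 0.073 0.016] p3 [ 0.478  0.006 -0.003] p97 [0.647 0.141 0.024]
scene0 tom 33 med [0.542 0.086 0.031] p3 [0.535 0.078 0.025] p97 [0.552 0.094 0.036]
scene0 tab 78 med [0.458 0.062 0.055] p3 [ 0.455  0.003 -0.003] p97 [0.506 0.075 0.076]
scene0 bluemid 121 med [0.547 0.08  0.009] p3 [0.528 0.049 0.005] p97 [0.58  0.101 0.015]
scene0 note 1716 med [0.642 0.465 0.009] p3 [0.574 0.414 0.004] p97 [0.715 0.512 0.014]
scene0 lemon 228 med [0.448 0.298 0.037] p3 [ 0.431  0.261 -0.002] p97 [0.504 0.322 0.049]
scene0 onion 267 med [ 0.643 -0.196  0.046] p3 [ 0.621 -0.272 -0.003] p97 [ 0.697 -0.177  0.061]
scene0 tin 835 med [ 0.622 -0.454  0.067] p3 [ 0.587 -0.61  -0.003] p97 [ 0.708 -0.421  0.077]
high pts 52 [[-0.099, 0.686, 1.13], [-0.099, 0.686, 1.13], [-0.099, 0.686, 1.13], [-0.099, 0.686, 1.13], [-0.099, 0.686, 1.13], [0.464, 0.056, 0.077], [0.465, 0.05, 0.071], [0.466, 0.057, 0.072], [0.463, 0.056, 0.073], [0.46, 0.056, 0.076], [0.459, 0.052, 0.073], [0.464, 0.065, 0.076]]
side0 dish 826 med [0.554 0.068 0.016] p3 [ 0.479 -0.005 -0.002] p97 [0.638 0.139 0.024]
[... 211 characters left out ...]
] p3 [0.526 0.055 0.006] p97 [0.576 0.098 0.015]
side0 note 1418 med [0.641 0.465 0.009] p3 [0.572 0.414 0.004] p97 [0.712 0.512 0.013]
side0 lemon 273 med [0.466 0.308 0.041] p3 [ 0.435  0.235 -0.001] p97 [0.494 0.324 0.054]
side0 onion 198 med [ 0.649 -0.189  0.041] p3 [ 0.623 -0.313 -0.004] p97 [ 0.676 -0.172  0.062]
side0 tin 441 med [ 0.624 -0.436  0.065] p3 [ 0.587 -0.662 -0.003] p97 [ 0.664 -0.416  0.077]
high pts 33 [[0.628, 1.358, 1.048], [0.463, 0.051, 0.071], [0.459, 0.052, 0.072], [0.628, 1.358, 1.048], [0.628, 1.358, 1.048], [0.467, 0.057, 0.071], [0.463, 0.059, 0.073], [0.46, 0.062, 0.075], [0.467, 0.061, 0.07], [0.464, 0.067, 0.075], [0.46, 0.062, 0.07], [0.457, 0.064, 0.072]]
```

View pics/crop.png

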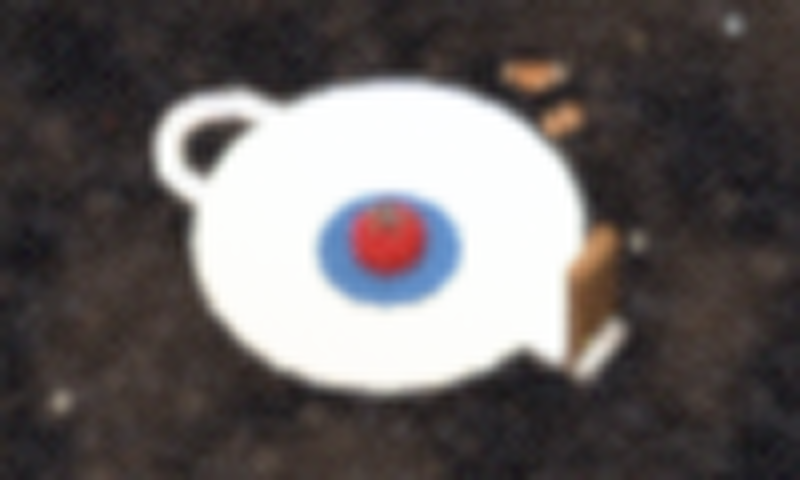

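The crop confirms it: white dish, blue middle with the red tomato at (390,235), brown upright tab at (595,300), white loop at (200,145). Next I'll fit the centre and heading.

```bash
cat >> h.py <<'E'
from scipy.optimize import least_squares
def fit(fs,boxes):
    T=[];K=[]
    for f,(u0,v0,u1,v1) in zip(fs,boxes):
        p,W,d=world(f); w=W[v0:v1,u0:u1].reshape(-1,3); c=p[v0:v1,u0:u1].reshape(-1,3).astype(int)
        ok=(d[v0:v1,u0:u1].ravel()>0)&(abs(w[:,0]-.55)<.14)&(abs(w[:,1]-.075)<.14)
        t=w[ok&(w[:,2]>.066)&(w[:,2]<.09)]; k=w[ok&(c.min(1)>140)&(w[:,2]>.0215)&(w[:,2]<.027)]
        k=k[np.hypot(k[:,0]-.552,k[:,1]-.078)<.085]
        print(f,'tabtop',len(t),t.mean(0).round(4),t.min(0).round(3),t.max(0).round(3),'rim n',len(k))
        s=least_squares(lambda q:np.hypot(k[:,0]-q[0],k[:,1]-q[1])-q[2],[.55,.075,.073],loss='soft_l1',f_scale=.002).x
        print('circle',s.round(4),'dist',np.hypot(*(s[:2]-t.mean(0)[:2])).round(4),'yaw',np.degrees(np.arctan2(*(s[:2]-t.mean(0)[:2])[::-1])).round(1))
E
python3 - <<'E'
from h import *
fit(['scene0','side0'],[(240,222,310,268),(262,210,330,255)])
for f,b in(('scene0',(240,222,275,250)),('side0',(262,225,285,250))):
    p,W,d=world(f);u0,v0,u1,v1=b; w=W[v0:v1,u0:u1].reshape(-1,3);c=p[v0:v1,u0:u1].reshape(-1,3).astype(int)
    k=w[(c.min(1)>140)&(w[:,2]>.012)&(w[:,2]<.03)]; 
    i=np.argsort(-np.hypot(k[:,0]-.552,k[:,1]-.076))[:8]; print('loop',k[i].mean(0).round(3))
E
```

```text
scene0 tabtop 30 [0.4601 0.0637 0.0727] [0.453 0.05  0.067] [0.466 0.075 0.077] rim n 151
circle [0.5516 0.0796 0.0705] dist 0.0928 yaw 9.8
side0 tabtop 16 [0.4609 0.0661 0.072 ] [0.454 0.051 0.066] [0.467 0.081 0.077] rim n 84
circle [0.5511 0.0822 0.0697] dist 0.0916 yaw 10.1
loop [0.653 0.098 0.021]
loop [0.652 0.098 0.021]
```

>>> step_arm([
  [[2.5, 2, 0.5], [0, 0, 7]],
  [[3, 5, 0.5], [0, 0, 7]],
  [[3, 5, 0], [0, 0, 7]],
  [[3, 5, 0], [0, 0, 7]],
  [[3, 5, 0], [0, 0, 7]],
  [[3, 5, 0], [0, 0, 7]],
  [[3, 5, 0], [0, 0, 7]],
  [[3, 5, 0], [0, 0, 7]],
  [[3, 5, 0], [0, 0, 7]],
  [[2, 5, 0], [0, 0, 7]],
], fingers=0.45)

```text
clock: 1.15
tool_pos: [0.4228, -0.1901, 0.2193]
eef_rot: [0.73, 0.683, 0.0, 0.001]
contact_force: [0.7, 1.0, 0.4]
opening: 0.452
finger_force: 0.0
```

>>> step_arm([
  [[0, 3, 0], [0, 0, 4]],
  [[0, 4, 0], [0, 0, 4]],
  [[0, 4, 0], [0, 0, 2]],
  [[0, 4, 0], [0, 0, 2]],
  [[0, 3, 0], [0, 0, 0]],
  [[0, 1, 0], [0, 0, 0]],
  [[0, 0, 0], [0, 0, 0]],
  [[0, 0, 0], [0, 0, 0]],
  [[0, 0, 0], [0, 0, 0]],
  [[0, 0, 0], [0, 0, 0]],
])

```text
clock: 2.15
tool_pos: [0.4213, -0.0031, 0.2191]
eef_rot: [0.657, 0.754, -0.0, 0.0]
contact_force: [-1.1, -0.3, 0.1]
opening: 0.453
finger_force: 0.0
```

```bash
cat >> h.py <<'E'
def st():
    s=r.get_state();x,y,z,w=s['eef_rot'];from scipy.spatial.transform import Rotation as Ro
    M=Ro.from_quat(s['eef_rot']).as_matrix()
    print('t',s['clock'],'pos',np.round(s['tool_pos'],4),'toolz',M[:,2].round(4),'y-yaw',np.degrees(np.arctan2(M[1,1],M[0,1])).round(2),'q',np.round(s['q'],2),'F',np.round(s['contact_force'],1),'op',round(s['opening'],3),'ff',round(s['finger_force'],1))
E
python3 - <<'E'
from h import *
st(); snap('wrist','wrist1'); snap('scene','scene1')
E
```

```text
t 2.15 pos [ 0.4213 -0.0031  0.2191] toolz [-3.e-04 -6.e-04 -1.e+00] y-yaw 7.81 q [ 0.3   0.46 -0.58  2.12  0.41  0.67 -0.43] F [-1.1 -0.3  0.1] op 0.453 ff 0.0
```

View pics/wrist1.png

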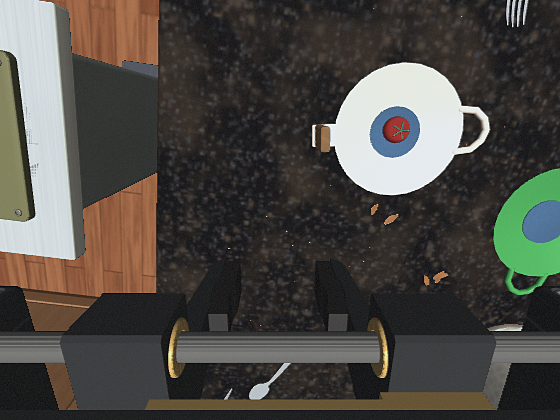

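The wrist picture shows the white dish with the tomato at (397,129), the tab at (322,138) towards the robot and the loop at (485,130). The green dish is on the right.

```bash
python3 - <<'E'
from h import *
fit(['wrist1'],[(300,50,500,210)])
p,W,d=world('wrist1');c=p.astype(int);m=(c[...,0]>120)&(c[...,1]<90)&(c[...,2]<90);m[:100]=0;m[160:]=0;m[:,:360]=0;m[:,430:]=0
print('tom',W[m].mean(0),m.sum())
m=(c[...,0]-c[...,2]>25);m[:115]=0;m[160:]=0;m[:,:312]=0;m[:,334:]=0;w=W[m];w=w[w[:,2]>.066];print('tab',len(w),w.mean(0),w.min(0),w.max(0),cv2.minAreaRect((w[:,:2]*1000).astype(np.float32)))
E
```

```text
wrist1 tabtop 262 [0.4594 0.0596 0.074 ] [0.454 0.046 0.066] [0.466 0.072 0.076] rim n 2292
circle [0.5508 0.0749 0.0715] dist 0.0927 yaw 9.5
tom [0.54419629 0.07967532 0.03475835] 387
tab 251 [0.45947166 0.05968526 0.07406744] [0.45372251 0.04639324 0.06630159] [0.4662662  0.07223623 0.07644247] ((459.523193359375, 59.28995132446289), (9.43126392364502, 25.736841201782227), 10.954741477966309)
```

>>> step_arm([
  [[0.5, 1, 0], [0, 0, 1]],
  [[1, 1.5, 0], [0, 0, 1.2]],
  [[1, 1.5, 0], [0, 0, 0]],
  [[0.9, 1.4, 0], [0, 0, 0]],
  [[0.5, 1, -1], [0, 0, 0]],
  [[0, 0, -2], [0, 0, 0]],
  [[0, 0, -2.5], [0, 0, 0]],
  [[0, 0, -2.5], [0, 0, 0]],
  [[0, 0, -2], [0, 0, 0]],
  [[0, 0, -1], [0, 0, 0]],
])

```text
clock: 3.25
tool_pos: [0.4599, 0.063, 0.1078]
eef_rot: [0.641, 0.767, -0.001, -0.001]
contact_force: [0.8, 0.1, 0.7]
opening: 0.45
finger_force: 0.0
```

```bash
python3 - <<'E'
from h import *
st(); snap('wrist','wrist2'); fit(['wrist2'],[(0,0,560,420)])
E
```

```text
t 3.25 pos [0.4599 0.063  0.1078] toolz [-0.0017  0.     -1.    ] y-yaw 10.25 q [ 0.02  0.69 -0.4   2.13  0.62  0.44 -0.69] F [0.8 0.1 0.7] op 0.45 ff 0.0
wrist2 tabtop 470 [0.4596 0.0614 0.0738] [0.453 0.047 0.066] [0.466 0.073 0.077] rim n 3456
circle [0.5505 0.0751 0.0716] dist 0.0919 yaw 8.6
```

View pics/wrist2.png

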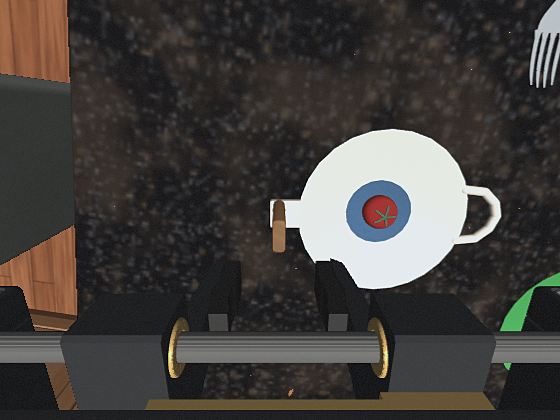

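The tab at (279,225) is on the fingers' midline (column 280), and the tomato at (380,212) is well clear. Descend.

>>> step_arm([
  [[0, -0.1, -0.5], [0, 0, 0]],
  [[0, 0, -1], [0, 0, 0]],
  [[0, 0, -1], [0, 0, 0]],
  [[0, 0, -1], [0, 0, 0]],
  [[0, 0, -1], [0, 0, 0]],
  [[0, 0, -1], [0, 0, 0]],
  [[0, 0, -1], [0, 0, 0]],
  [[0, 0, -0.5], [0, 0, 0]],
  [[0, 0, 0], [0, 0, 0]],
  [[0, 0, 0], [0, 0, 0]],
])

```text
clock: 4.3
tool_pos: [0.4603, 0.0615, 0.0392]
eef_rot: [0.642, 0.767, 0.0, 0.0]
contact_force: [0.1, -0.4, -0.3]
opening: 0.453
finger_force: 0.0
```

```bash
python3 - <<'E'
from h import *
st()
E
```

```text
t 4.3 pos [0.4603 0.0615 0.0392] toolz [ 1.e-04 -0.e+00 -1.e+00] y-yaw 10.19 q [-0.1   0.81 -0.22  2.17  0.74  0.23 -0.8 ] F [ 0.1 -0.4 -0.3] op 0.453 ff 0.0
```

>>> step_arm([
  [[0, 0, -0.1], [0, 0, 0]],
  [[0, 0, 0], [0, 0, 0]],
  [[0, 0, 0], [0, 0, 0]],
  [[0, 0, 0], [0, 0, 0]],
  [[0, 0, 0], [0, 0, 0]],
  [[0, 0, 0], [0, 0, 0]],
  [[0, 0, 0], [0, 0, 0]],
  [[0, 0, 0], [0, 0, 0]],
  [[0, 0, 0], [0, 0, 0]],
  [[0, 0, 0], [0, 0, 0]],
], fingers=0.16, grip_force=5)

```text
clock: 5.3
tool_pos: [0.4603, 0.0614, 0.0382]
eef_rot: [0.642, 0.767, 0.0, 0.0]
contact_force: [-0.2, -0.6, 0.0]
opening: 0.162
finger_force: 0.0
```

>>> step_arm([
  [[0, 0, 0], [0, 0, 0]],
  [[0, 0, 0], [0, 0, 0]],
  [[0, 0, 0], [0, 0, 0]],
  [[0, 0, 0], [0, 0, 0]],
  [[0, 0, 0], [0, 0, 0]],
  [[0, 0, 0], [0, 0, 0]],
  [[0, 0, 0], [0, 0, 0]],
  [[0, 0, 0], [0, 0, 0]],
  [[0, 0, 0], [0, 0, 0]],
  [[0, 0, 0], [0, 0, 0]],
], fingers=0.05, grip_force=5)

```text
clock: 6.3
tool_pos: [0.4604, 0.0614, 0.0382]
eef_rot: [0.642, 0.767, 0.0, 0.0]
contact_force: [1.1, -0.8, 0.0]
opening: 0.113
finger_force: 5.0
```

>>> step_arm([
  [[0, 0, 0], [0, 0, 0]],
  [[0, 0, 0], [0, 0, 0]],
  [[0, 0, 0], [0, 0, 0]],
  [[0, 0, 0], [0, 0, 0]],
  [[0, 0, 0], [0, 0, 0]],
  [[0, 0, 0], [0, 0, 0]],
  [[0, 0, 0], [0, 0, 0]],
  [[0, 0, 0], [0, 0, 0]],
  [[0, 0, 0], [0, 0, 0]],
  [[0, 0, 0], [0, 0, 0]],
], fingers=0, grip_force=60)

```text
clock: 7.3
tool_pos: [0.4603, 0.0614, 0.0382]
eef_rot: [0.642, 0.767, 0.0, 0.0]
contact_force: [1.0, -0.7, -1.0]
opening: 0.102
finger_force: 60.0
```

```bash
cat >> h.py <<'E'
def tom(f):
    p,W,d=world(f);c=p.astype(int)
    m=(c[...,0]>110)&(c[...,1]<90)&(c[...,2]<90)&(d>0)&(abs(W[...,0]-.55)<.15)&(abs(W[...,1]-.075)<.15)&(W[...,2]>.005)&(W[...,2]<.25)
    b=(c[...,2]>c[...,0]+40)&(c[...,1]<c[...,2]-15)&(d>0)&(abs(W[...,0]-.55)<.15)&(abs(W[...,1]-.075)<.1)&(W[...,2]<.25)
    u=m|b
    w=W[m]; print(f,'tom',m.sum(),np.median(w,0).round(4),'blue box ctr',((np.percentile(W[u],2,0)+np.percentile(W[u],98,0))/2).round(4))
E
python3 - <<'E'
from h import *
st(); snap('wrist','wrist3'); tom('wrist2'); tom('wrist3')
E
```

```text
t 7.3 pos [0.4603 0.0614 0.0382] toolz [ 1.e-04  1.e-04 -1.e+00] y-yaw 10.18 q [-0.1   0.82 -0.21  2.17  0.75  0.23 -0.8 ] F [ 1.  -0.7 -1. ] op 0.102 ff 60.0
wrist2 tom 710 [0.5428 0.0824 0.0341] blue box ctr [0.5504 0.0752 0.0235]
wrist3 tom 1246 [0.542  0.0831 0.0337] blue box ctr [0.5502 0.0751 0.0234]
```

Grip is firm with the tab 9 mm thick as expected. The tomato sits about 10 mm off centre, inside the blue. Lift gently.

>>> step_arm([
  [[0, 0, 0.1], [0, 0, 0]],
  [[0, 0, 0.2], [0, 0, 0]],
  [[0, 0, 0.3], [0, 0, 0]],
  [[0, 0, 0.4], [0, 0, 0]],
  [[0, 0, 0.4], [0, 0, 0]],
  [[0, 0, 0.3], [0, 0, 0]],
  [[0, 0, 0.2], [0, 0, 0]],
  [[0, 0, 0.1], [0, 0, 0]],
  [[0, 0, 0], [0, 0, 0]],
  [[0, 0, 0], [0, 0, 0]],
])

```text
clock: 8.35
tool_pos: [0.4602, 0.0613, 0.0581]
eef_rot: [0.642, 0.767, -0.0, -0.0]
contact_force: [-0.4, -0.3, -2.1]
opening: 0.103
finger_force: 60.1
```

```bash
cat >> h.py <<'E'
def plane(f,c0,zr):
    p,W,d=world(f);c=p.astype(int); rr=np.hypot(W[...,0]-c0[0],W[...,1]-c0[1])
    m=(c.min(-1)>140)&(d>0)&(rr>.066)&(rr<.078)&(abs(W[...,2]-zr)<.012)
    w=W[m]; A=np.c_[w[:,:2]-c0,np.ones(len(w))]; s=np.linalg.lstsq(A,w[:,2],rcond=None)[0]
    print(f,'rim n',len(w),'slope x,y',s[:2].round(4),'rim z',s[2].round(4))
E
python3 - <<'E'
from h import *
st(); snap('wrist','wrist4'); plane('wrist3',(.5505,.0751),.022);plane('wrist4',(.5505,.0751),.042); tom('wrist4')
E
```

```text
t 8.35 pos [0.4602 0.0613 0.0581] toolz [-1.e-04 -0.e+00 -1.e+00] y-yaw 10.17 q [-0.06  0.78 -0.27  2.16  0.71  0.29 -0.78] F [-0.4 -0.3 -2.1] op 0.103 ff 60.1
wrist3 rim n 6838 slope x,y [0.0044 0.0009] rim z 0.022
wrist4 rim n 6508 slope x,y [-0.0156 -0.0026] rim z 0.0399
wrist4 tom 1225 [0.5408 0.083  0.0518] blue box ctr [0.5488 0.0751 0.0413]
```

Lifted with only about 0.02 rad of sag; tomato steady. Continue up.

>>> step_arm([
  [[0, 0, 0.2], [0, 0, 0]],
  [[0, 0, 0.4], [0, 0, 0]],
  [[0, 0, 0.6], [0, 0, 0]],
  [[0, 0, 0.7], [0, 0, 0]],
  [[0, 0, 0.8], [0, 0, 0]],
  [[0, 0, 0.8], [0, 0, 0]],
  [[0, 0, 0.7], [0, 0, 0]],
  [[0, 0, 0.5], [0, 0, 0]],
  [[0, 0, 0.3], [0, 0, 0]],
  [[0, 0, 0], [0, 0, 0]],
])

```text
clock: 9.4
tool_pos: [0.4605, 0.0614, 0.1086]
eef_rot: [0.642, 0.767, 0.0, 0.0]
contact_force: [0.2, 0.3, -2.7]
opening: 0.103
finger_force: 60.1
```

>>> step_arm([
  [[0, 0, 0.2], [0, 0, 0]],
  [[0, 0, 0.4], [0, 0, 0]],
  [[0, 0, 0.6], [0, 0, 0]],
  [[0, 0, 0.7], [0, 0, 0]],
  [[0, 0, 0.8], [0, 0, 0]],
  [[0, 0, 0.8], [0, 0, 0]],
  [[0, 0, 0.7], [0, 0, 0]],
  [[0, 0, 0.5], [0, 0, 0]],
  [[0, 0, 0.3], [0, 0, 0]],
  [[0, 0, 0], [0, 0, 0]],
])

```text
clock: 10.4
tool_pos: [0.4605, 0.0614, 0.1586]
eef_rot: [0.642, 0.767, 0.0, 0.0]
contact_force: [0.8, 0.7, -3.0]
opening: 0.102
finger_force: 60.1
```

```bash
python3 - <<'E'
from h import *
st(); snap('wrist','wrist5'); plane('wrist5',(.5495,.0751),.14); tom('wrist5')
snap('scene','scene5'); snap('side','side5'); tom('scene5'); tom('side5')
# arc plan: centre C, yaw 10->77 in 30 rows, smooth
C=np.array([.550,.0752]);N=np.array([.642,.465]); print('note yaw',np.degrees(np.arctan2(*(N-C)[::-1])))
t=np.linspace(0,1,31); a=np.radians(10+67*(t**3*(10-15*t+6*t*t))); P=C-.092*np.c_[np.cos(a),np.sin(a)]
print(np.c_[np.diff(P,axis=0)*100,np.degrees(np.diff(a))].round(2).tolist())
E
```

```text
t 10.4 pos [0.4605 0.0614 0.1586] toolz [ 8.e-04  2.e-04 -1.e+00] y-yaw 10.16 q [ 0.09  0.61 -0.5   2.08  0.53  0.58 -0.61] F [ 0.8  0.7 -3. ] op 0.102 ff 60.1
wrist5 rim n 6613 slope x,y [-0.0178 -0.0023] rim z 0.1403
wrist5 tom 1238 [0.5433 0.0831 0.1522] blue box ctr [0.549  0.0752 0.1417]
scene5 tom 60 [0.5423 0.0854 0.151 ] blue box ctr [0.5155 0.076  0.1449]
side5 tom 44 [0.5489 0.091  0.1477] blue box ctr [0.5161 0.0778 0.1424]
note yaw 76.7201612247649
[[0.0, -0.0, 0.02], [0.0, -0.02, 0.16], [0.01, -0.06, 0.39], [0.02, -0.11, 0.71], [0.04, -0.17, 1.09], [0.05, -0.23, 1.5], [0.08, -0.3, 1.93], [0.11, -0.36, 2.35], [0.15, -0.42, 2.76], [0.19, -0.47, 3.14], [0.24, -0.5, 3.47], [0.29, -0.52, 3.74], [0.35, -0.53, 3.96], [0.4, -0.52, 4.1], [0.44, -0.5, 4.18], [0.48, -0.47, 4.18], [0.5, -0.43, 4.1], [0.51, -0.38, 3.96], [0.51, -0.32, 3.74], [0.49, -0.27, 3.47], [0.45, -0.22, 3.14], [0.41, -0.17, 2.76], [0.36, -0.13, 2.35], [0.29, -0.09, 1.93], [0.23, -0.07, 1.5], [0.17, -0.04, 1.09], [0.11, -0.03, 0.71], [0.06, -0.01, 0.39], [0.02, -0.01, 0.16], [0.0, -0.0, 0.02]]
```

Now the quarter turn about the dish centre (67° from yaw 10 to 77).

>>> step_arm([
  [[0, -0.01, 0.1], [0, 0, 0.1]],
  [[0, -0.03, 0], [0, 0, 0.2]],
  [[0.01, -0.06, 0], [0, 0, 0.4]],
  [[0.02, -0.11, 0], [0, 0, 0.7]],
  [[0.04, -0.17, 0], [0, 0, 1.1]],
  [[0.05, -0.23, 0], [0, 0, 1.5]],
  [[0.08, -0.3, 0], [0, 0, 1.9]],
  [[0.11, -0.36, 0], [0, 0, 2.3]],
  [[0.15, -0.42, 0], [0, 0, 2.7]],
  [[0.19, -0.47, 0], [0, 0, 3.1]],
])

```text
clock: 11.55
tool_pos: [0.4668, 0.0394, 0.1592]
eef_rot: [0.542, 0.84, -0.0, 0.0]
contact_force: [0.1, 0.2, -2.6]
opening: 0.104
finger_force: 60.1
```

>>> step_arm([
  [[0.24, -0.5, 0], [0, 0, 3.5]],
  [[0.29, -0.52, 0], [0, 0, 3.7]],
  [[0.35, -0.53, 0], [0, 0, 4]],
  [[0.4, -0.52, 0], [0, 0, 4.1]],
  [[0.44, -0.5, 0], [0, 0, 4.2]],
  [[0.48, -0.47, 0], [0, 0, 4.2]],
  [[0.5, -0.43, 0], [0, 0, 4.1]],
  [[0.51, -0.38, 0], [0, 0, 4]],
  [[0.51, -0.32, 0], [0, 0, 3.7]],
  [[0.49, -0.27, 0], [0, 0, 3.5]],
])

```text
clock: 12.55
tool_pos: [0.5092, -0.0055, 0.1591]
eef_rot: [0.231, 0.973, -0.0, 0.0]
contact_force: [1.0, -0.3, -1.9]
opening: 0.101
finger_force: 60.1
```

>>> step_arm([
  [[0.45, -0.22, 0], [0, 0, 3.1]],
  [[0.41, -0.17, 0], [0, 0, 2.7]],
  [[0.36, -0.13, 0], [0, 0, 2.3]],
  [[0.29, -0.09, 0], [0, 0, 1.9]],
  [[0.23, -0.07, 0], [0, 0, 1.5]],
  [[0.17, -0.04, 0], [0, 0, 1.1]],
  [[0.11, -0.03, 0], [0, 0, 0.7]],
  [[0.06, -0.01, 0], [0, 0, 0.4]],
  [[0.02, -0.01, 0], [0, 0, 0.2]],
  [[0, 0, 0], [0, 0, 0.1]],
])

```text
clock: 13.55
tool_pos: [0.5299, -0.0123, 0.1592]
eef_rot: [0.112, 0.994, -0.0, -0.0]
contact_force: [0.1, 0.4, -2.3]
opening: 0.106
finger_force: 60.1
```

>>> step_arm([
  [[0, 0, 0], [0, 0, 0]],
  [[0, 0, 0], [0, 0, 0]],
  [[0, 0, 0], [0, 0, 0]],
  [[0, 0, 0], [0, 0, 0]],
  [[0, 0, 0], [0, 0, 0]],
  [[0, 0, 0], [0, 0, 0]],
  [[0, 0, 0], [0, 0, 0]],
  [[0, 0, 0], [0, 0, 0]],
  [[0, 0, 0], [0, 0, 0]],
  [[0, 0, 0], [0, 0, 0]],
])

```text
clock: 14.55
tool_pos: [0.5299, -0.0123, 0.1592]
eef_rot: [0.112, 0.994, 0.0, 0.0]
contact_force: [-0.6, -0.3, -1.7]
opening: 0.102
finger_force: 60.1
```

```bash
python3 - <<'E'
from h import *
st(); snap('wrist','wrist6'); plane('wrist6',(.549,.0755),.14); tom('wrist6')
snap('wrist','wrist6b'); tom('wrist6b')
snap('scene','scene6')
for f in('wrist6','scene6'):
    p,W,d=world(f);c=p.astype(int);m=(c.min(-1)>140)&(abs(W[...,2]-.138)<.01)&(abs(W[...,0]-.57)<.1)&(W[...,1]>.155)&(W[...,1]<.21)
    w=W[m];print(f,'loop',len(w), w[np.argsort(-w[:,1])[:10]].mean(0).round(3) if len(w) else '')
E
```

```text
t 14.55 pos [ 0.5299 -0.0123  0.1592] toolz [ 1.e-04  1.e-04 -1.e+00] y-yaw 77.18 q [ 0.43  0.76 -0.85  1.89  0.76  0.86  0.53] F [-0.6 -0.3 -1.7] op 0.102 ff 60.1
wrist6 rim n 6292 slope x,y [-0.0087 -0.0186] rim z 0.1408
wrist6 tom 1183 [0.5415 0.073  0.1531] blue box ctr [0.5506 0.0749 0.1424]
wrist6b tom 1187 [0.5415 0.073  0.1531] blue box ctr [0.5505 0.0748 0.1424]
wrist6 loop 787 [0.572 0.174 0.139]
scene6 loop 63 [0.57  0.18  0.138]
```

View pics/scene6.png

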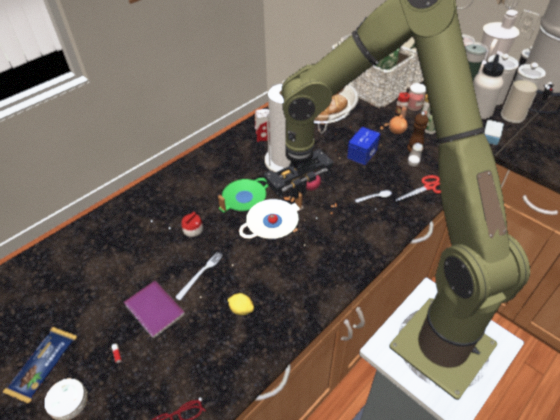

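View pics/wrist6.png

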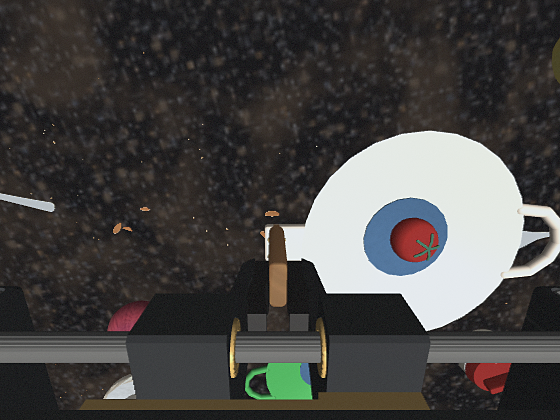

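The scene view shows the white dish in the air at (272,220), with its loop at (248,230) on the notebook's side; the notebook at (154,308) and lemon at (240,304) haven't moved. The wrist view shows the tomato at (414,238), still inside the blue and not moving. Handing in.

```bash
python3 -c "
from plant import r
print(r.finish_job())"
```

```text
the job is handed in; nothing more can be done
None
```

I handed the job in with the dish held still about 12 cm up over where it stood, tilted about 0.02 rad, its loop within about 2° of the notebook and the tomato about 9 mm off centre inside the blue; the judge's verdict was not shown.

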